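Level the sprung shelf

ROBOT

A 6-joint arm with a two-finger parallel gripper is mounted at the origin on a cart in front of the work surface, level with it; the furniture and walls round the work are solid. World frame = base frame: x ahead of the robot, y to its left, z up, the work surface at z = 0. Lengths are in m, angles in rad, forces in N, time in s.
With the tool pointing down it reaches from about 0.35 to 0.85 m from the base axis. Payload 8.1 kg.
Tool frame: the origin (TCP) lies between the finger pads; the fingertips stand 14 mm ahead of it and the grasp point (between the pads) lies 5 mm behind it (robot.tcp_to_tips is the z of the fingertips in the tool frame, in m); z points along the fingers, y is the line along which they close (so a half turn about z gives the same grasp; the last joint's range is limited). The gripper opens to 93 mm and grips with 3 to 60 N. Pads are 15 mm wide; open, the fingers measure 128 mm over their backs; the gripper's body (75 mm by 188 mm) begins 65 mm behind the grasp point.
Start: joints at [-1.312, 0.13, 1.488, -0, 1.523, -0.085], TCP at [0.202, -0.565, 0.233] pointing down, gripper open.
Joint ranges: [-2.96, 2.96], [-0.89, 2.26], [0.02, 2.5], [-1.34, 4.48], [0, 2.73], [-2.66, 2.66]. Speed limits (rad/s): [2.39, 2.39, 2.79, 3.14, 3.14, 3.14].

INTERFACE

Orientations are given as a rotation vector (axis times angle).
In Python, from plant import sensors, read_camera, robot gives the robot as it stands.
- The arm moves only by the tool pendant, called as name(argument=value, ...) on one line, values as JSON. Schema: {"type":"object","properties":{"segments":{"type":"array","items":{"type":"object","properties":{"aperture":{"type":"number"},"sx":{"type":"number"},"sy":{"type":"number"},"sz":{"type":"number"},"spin":{"type":"number"}},"additionalProperties":false,"required":["aperture"]},"minItems":1,"maxItems":20},"squeeze":{"type":"number"},"only":{"type":"string"},"quiet":{"type":"boolean"},"lines":{"type":"string"}},"required":["segments"],"additionalProperties":false}. segments is a list of rows, 1 to 20 of them, each an object with the fields aperture (the finger opening in m), sx, sy, sz (the shift in shares of the most that a row can go, 1 being 50 mm), spin (a turn about the tool's z in parts of the range, where 1.0 means 4 rad); a field left out counts as zero (the opening has to be given); each row shifts and turns the commanded pose from where the row before left it, along the tool's axes as they then stand; what a row does not reach is not made up. A row lasts 1/10 s, in which the tool goes at most 0.05 m and 0.15 rad, less where a joint would pass 70% of its speed; a pose out of reach is approached as far as the arm can. The fingers move at their own pace and stop on an object; squeeze is the grip in N (left out, the last holds). Time passes only in rows, so rows that do not move let the fingers close. The tool returns the time, the measured TCP pose, the force, the opening and the grip force at its end. only (a regular expression) keeps the lines of the reply that match it, lines (a string "A,B") keeps lines A to B, and quiet returns only ok. Shift and turn numbers lie between -1 and 1, and a call with a number outside is refused. Input that does not fit is refused with a message, and nothing moves.
- sensors.read_state(): the state, without advancing time (a new reading comes with each control period).
- read_camera(name): name is "scene" or "top" or "wrist"; returns a dict with "image" (384x512x3 uint8, red, green, blue), "depth" (384x512 float32, m along the optical axis (not along the pixel's ray), 0 where there is no reading), "fx", "fy", "cx", "cy" (pixels), "dist" ([k1, k2, p1, p2, k3] as OpenCV has them; the pictures are not rectified), "R" (3x3) and "t" (3): a world point X has camera coordinates R X + t. Camera axes: x right, y down, z forward; pixel columns grow to the right and rows downward; lengths in m; the calibration is good to about 2 mm. A picture is of the moment at which its call begins.
- robot.close_job(): hands the job in; it is judged then, once.
The state is a dict: "t": time; "q": joint angles; "dq": joint speeds; "joint_torque": joint torques, N m; "tool_pos": TCP position; "orientation": TCP orientation; "force": force on the tool from outside, world axes, zero at the start; "wrist_torque": the same for the moment, N m; "opening": finger opening in m; "gripper_force": force on a finger pad.
Only numpy, scipy, OpenCV 4.12 (cv2) and the standard library are available. Lean on these libraries where they do the work, as an engineer would, in place of code of your own. Each camera call takes 0.05 s, during which the arm holds its last target. There are 200 camera calls.

TASK

Level the low wooden shelf under load: lay the spirit level lengthwise on the board, press it down firmly so that it beds, and let go of it. Then take the knob of the levelling foot, turn it until the bubble stands between its two lines while you press the knob down hard enough that the foot stands firmly on its plate. Finish still holding the knob and pressing it down, with the bubble centred, the level lying free on the board, and the things around left where they stand.

Things in the scene. Friction and masses are not known exactly. Their poses are not given: they have to be found in the camera images.
- stand: fixed dark steel stand of the low shelf; origin on the worktop (z = 0 there) under the middle of the shelf's length. Its y axis runs along the shelf towards the hinge pedestal (the robot's left), its x axis across it. The hinge line lies at y = +160, z = 58 mm in this frame, parallel to x.
- shelf (a joint): slope of the shelf board (rad): 0 = level, positive = knob end up; stops at +0.05. A spring lifts the board against this stop; about 4 to 7 N down on the knob brings it down until the foot meets its plate, and 10 to 20 N in all stands the foot firmly on it.
- board_mid (a point): point on top of the wooden board, 140 mm from the hinge towards the knob, on the centre line: a good place for the middle of the spirit level. Board 340 mm long (along the stand's y) x 130 wide x 16 thick, its top 76 mm above the worktop when level. It tips with the board.
- knob_top (a point): centre of the top of the round black ribbed knob, 38 mm across, 36 high on a 3 mm washer on the board; 290 mm from the hinge, 150 from board_mid. Can be gripped at any yaw. Clockwise from above screws the foot down, which raises the knob end once it is pressed home again: 4 mm a radian (0.0138 rad of slope).
- foot: rubber-soled levelling foot below the board under the knob, 34 mm across, 8 mm thick; origin at the centre of its underside. It moves up and down as the knob turns.
- packer: fixed steel plate 60 x 50 mm on the worktop under the foot; its top is 12 mm above this origin and, from start to start, 10 to 14 mm above the worktop.
- knob: the knob's body; origin at the centre of its underside, 36 mm below knob_top. Turns stiffly (0.13 N m) and stays where left; easiest while the foot is off its plate. As found the foot is too short: pressed down, the shelf slopes down to the knob, and about 1 to 3 rad clockwise is needed.
- level: loose aluminium spirit level, 188 mm long (its x axis) x 26 wide (y) x 36 high, 0.2 to 0.33 kg; origin at the centre of its underside. A green glass vial with a white bubble, 76 mm long lies in a gap in the middle of its top. The plain sides can be gripped across y anywhere; starts flat on the worktop to the right of the shelf.
- bubble (a joint): bubble of the spirit level, in m from the middle of the vial towards the level's +x end; it moves to the higher end, 0.4 mm per mrad of slope, and needs about 1 s to settle. The bubble is 17 mm long and the two black lines 22.6 mm apart, so it is between them within 2.8 mm of 0.
- vial (a point): middle of the vial, on top of the level, 36 mm above its underside
- salt_shaker: bystander, 44 mm across, 90 high; origin under its centre
- pepper_mill: bystander, wooden mill, 58 mm across, 120 high; origin under its centre
- egg_cup: bystander, egg cup, 49 mm across, 62 high; origin under its centre
- salt_ramekin: bystander, ramekin of salt, 65 mm across, 42 high; origin under its centre
Not all that is in view belongs to the job. There is more than one size of the level; the job needs the larger.

How it is judged:
By the outcome, as a careful person would: the job done as asked, in the order asked, and still so for the second after the job is handed in, while the arm keeps its last pose, push and grip.
It also fails if it takes over 67 s, if anything falls off the work surface, if the arm or the gripper's body presses on something with over 40 N, if the wrist force passes 120 N, or if a joint passes its speed limit or range.

## Working session

There is one attempt and no reset: what is moved stays moved. The work goes in short steps, Python scripts to look and compute and a tool call to move; the robot and the scene stay as the last step left them, time stands still between calls to the robot, and variables do not carry over. Pictures are saved under pics/ and viewed, at most 10 in all, crops included, and the job is handed in when it is done.

```bash
mkdir -p pics; cat > h.py <<'E'
import numpy as np, cv2
from plant import sensors, read_camera, robot
def cam(n,save=None):
    c=read_camera(n); c['K']=np.array([[c['fx'],0,c['cx']],[0,c['fy'],c['cy']],[0,0,1.]]); c['dist']=np.array(c['dist'],float); c['R']=np.array(c['R']);c['t']=np.array(c['t'])
    np.savez(''+n+'.npz',**c)
    if save: cv2.imwrite('pics/'+save,c['image'][:,:,::-1])
    return c
def load(n): return dict(np.load(''+n+'.npz'))
def ray(c,u,v):
    p=cv2.undistortPoints(np.array([[[u,v]]],float),c['K'],c['dist'])[0,0]
    return np.array([p[0],p[1],1.])
def P(c,u,v,d=None):
    "pixel -> world by depth"
    if d is None:
        w=c['depth'][int(v)-1:int(v)+2,int(u)-1:int(u)+2]; d=np.median(w[w>0])
    return c['R'].T@(ray(c,u,v)*d-c['t'])
def Pz(c,u,v,z):
    "pixel -> world on plane z"
    r=c['R'].T@ray(c,u,v); o=-c['R'].T@c['t']
    return o+r*(z-o[2])/r[2]
def cloud(c):
    v,u=np.nonzero(c['depth']>0); p=cv2.undistortPoints(np.stack([u,v],1)[:,None].astype(float),c['K'],c['dist'])[:,0]
    d=c['depth'][v,u]; X=np.c_[p*d[:,None],d]
    return (X-c['t'])@c['R'],u,v
E
python3 - <<'E'
from h import *
import numpy as np
a=cam('scene');b=cam('top')
im=np.vstack([a['image'],b['image']]) 
cv2.imwrite('pics/a.png',cv2.resize(np.hstack([a['image'],b['image']]),(800,300))[:,:,::-1]); cv2.imwrite('pics/top.png',b['image'][:,:,::-1]);cv2.imwrite('pics/scene.png',a['image'][:,:,::-1])
for c in(a,b): print(-c['R'].T@c['t'],c['R'][2])
print(sensors.read_state())
E
```

```text
[ 0.17656013 -0.75263274  0.88375985] [ 0.4100161   0.67113526 -0.61762793]
[0.55948964 0.08427557 1.10561822] [ 0.11701699  0.00421908 -0.99312095]
{'t': 0.1, 'q': array([-1.31241931e+00,  1.31089750e-01,  1.48916227e+00,  1.91249371e-05,
        1.52299821e+00, -8.53818770e-02]), 'dq': array([ 1.18583122e-03, -2.34333891e-03, -1.21042099e-03, -2.29756170e-03,
       -1.37895347e-03, -9.24979498e-05]), 'joint_torque': array([ 1.59569096e-03, -5.61347151e+01, -4.93091798e+01,  7.70515529e-02,
        2.92655913e-02, -5.73272791e-05]), 'tool_pos': array([ 0.2021301 , -0.56441091,  0.23169432]), 'orientation': array([-3.09367303e+00, -5.37036262e-01,  1.94938481e-04]), 'force': array([-0.49954703,  0.01158686, -1.19510089]), 'wrist_torque': array([-0.01834471,  0.02198238,  0.03429634]), 'gripper_force': 0.0, 'opening': 0.0928090487823125}
```

View pics/top.png

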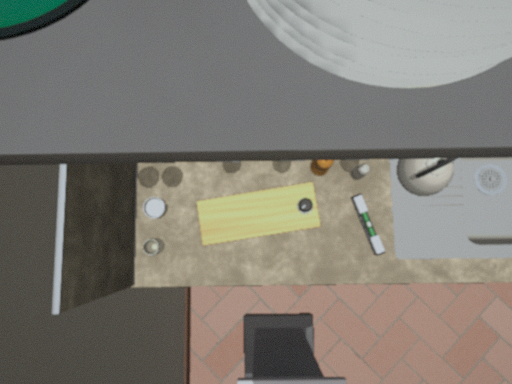

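View pics/scene.png

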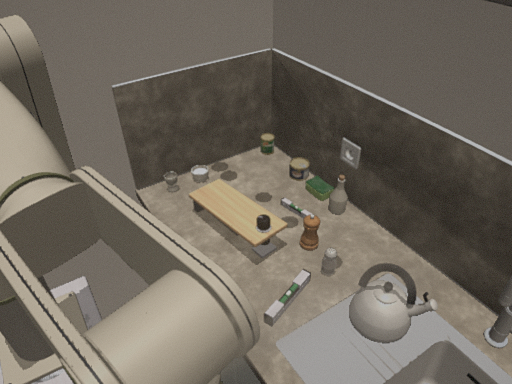

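Top view: board spans (197..320, 183..244), the knob is at (305,205), a large level at (368,224). Scene view: level candidates are A at (288,297), large and right of the shelf, and B at (297,208), small and behind the shelf. A fits (188 mm long, right of the shelf); I'll measure both and confirm with a crop.

```bash
python3 - <<'E'
from h import *
t=load('top');s=load('scene')
for n,c,pts in(('top',t,[(360,200),(368,224),(378,250),(305,205),(200,205),(206,241),(315,187),(318,222),(260,215),(322,163),(362,171),(155,208),(152,246),(300,100),(230,130),(150,177),(100,240),(450,210)]),('scene',s,[(270,315),(305,275),(283,203),(311,214),(310,220),(329,253),(171,177),(200,170),(263,218)])):
    for p in pts: print(n,p,P(c,*p).round(3))
# levels by height
X,u,v=cloud(t); 
# level A
m=(abs(u-368)<22)&(abs(v-224)<36)&(X[:,2]>.025)&(X[:,2]<.06)
r=cv2.minAreaRect((X[m,:2]*1000).astype(np.float32)); print('A',r,m.sum(),np.median(X[m,2]))
# small via scene
X2,u2,v2=cloud(s)
m=(abs(u2-297)<20)&(abs(v2-208)<13)&(X2[:,2]>.015)&(X2[:,2]<.06)
print('B',cv2.minAreaRect((X2[m,:2]*1000).astype(np.float32)),m.sum())
# board
m=(u>190)&(u<325)&(v>178)&(v<250)&(X[:,2]>.06)&(X[:,2]<.105)
Q=X[m]; r=cv2.minAreaRect((Q[:,:2]*1000).astype(np.float32)); print('board',r)
A=np.c_[Q[:,:2],np.ones(len(Q))]; co=np.linalg.lstsq(A,Q[:,2],rcond=None)[0]; 
k=abs(Q[:,2]-A@co)<.006; co=np.linalg.lstsq(A[k],Q[k,2],rcond=None)[0]; print('plane',co,'at centre',co@[r[0][0]/1e3,r[0][1]/1e3,1])
m=(abs(u-305)<10)&(abs(v-205)<10)&(X[:,2]>.115); print('knob',X[m].mean(0),np.ptp(X[m],0),m.sum(), cv2.minEnclosingCircle((X[m,:2]*1000).astype(np.float32)))
# image colour edges of A for refined pose
im=cv2.cvtColor(s['image'][255:335,250:330],cv2.COLOR_RGB2BGR); a=cv2.resize(im,(400,400),interpolation=3)
b=cv2.resize(cv2.cvtColor(s['image'][180:260,260:340],cv2.COLOR_RGB2BGR),(400,400),interpolation=3); cv2.imwrite('pics/crop.png',np.hstack([a,b]))
E
```

```text
top (360, 200) [ 0.669 -0.215  0.036]
top (368, 224) [ 0.597 -0.236  0.035]
top (378, 250) [ 0.521 -0.261  0.037]
top (305, 205) [ 0.648 -0.039  0.129]
top (200, 205) [0.657 0.255 0.075]
top (206, 241) [0.554 0.237 0.075]
top (315, 187) [ 0.715 -0.088  0.   ]
top (318, 222) [ 0.603 -0.079  0.091]
top (260, 215) [0.625 0.083 0.084]
top (322, 163) [ 0.768 -0.094  0.106]
top (362, 171) [ 0.746 -0.21   0.088]
top (155, 208) [0.654 0.397 0.031]
top (152, 246) [0.541 0.406 0.023]
top (300, 100) [0.666 0.052 0.835]
top (230, 130) [0.643 0.106 0.835]
top (150, 177) [ 0.754  0.424 -0.002]
top (100, 240) [0.561 0.467 0.236]
top (450, 210) [ 0.638 -0.499 -0.003]
scene (270, 315) [ 0.517 -0.272  0.035]
scene (305, 275) [ 0.67  -0.219  0.035]
scene (283, 203) [0.82  0.09  0.012]
scene (311, 214) [ 0.779 -0.101  0.12 ]
scene (310, 220) [ 0.77  -0.109  0.107]
scene (329, 253) [ 0.746 -0.224  0.083]
scene (171, 177) [0.546 0.411 0.041]
scene (200, 170) [0.66  0.402 0.033]
scene (263, 218) [ 0.646 -0.047  0.129]
A ((598.8923950195312, -236.4454345703125), (187.3419189453125, 27.036792755126953), 20.272350311279297) 499 0.03493264999172079
B ((836.3719482421875, 43.942588806152344), (21.331174850463867, 125.962890625), 12.231057167053223) 147
board ((631.074951171875, 91.28943634033203), (129.86717224121094, 339.8593444824219), 8.403266906738281)
plane [ 0.00769181 -0.05181631  0.08317974] at centre 0.08330357191972321
knob [ 0.64998138 -0.03953268  0.12718318] [0.03866517 0.03766676 0.01742399] 162 ((650.681396484375, -40.091609954833984), 19.770219802856445)
```

View pics/crop.png

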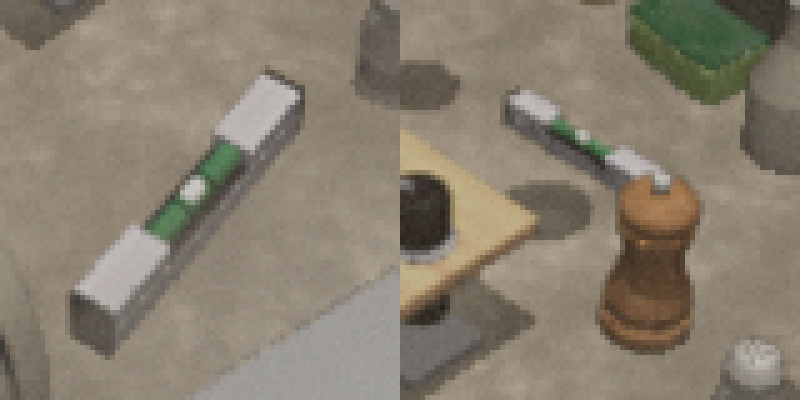

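The crop confirms A: it has the same form as B but is 187 x 27 mm with its top at 35 mm, centred at (0.599,-0.236), axis 20°. B is about 126 mm long, so it is the small one. The board axis is at 98.4° and the knob at (0.650,-0.040). Moving above A.

The manual's scale: shifts go in shares of 50 mm and turns go in shares of 4 rad. Converting my numbers, 0.034 m is 0.68, -0.0125 m is -0.25, -0.01 rad / 4 = -0.0025.

pendant(segments=[{"aperture":0.093,"sx":0.68,"sy":-0.25,"sz":0.14},{"aperture":0.093,"sx":0.68,"sy":-0.25,"sz":0.14},{"aperture":0.093,"sx":0.68,"sy":-0.25,"sz":0.14},{"aperture":0.093,"sx":0.68,"sy":-0.25,"sz":0.14},{"aperture":0.093,"sx":0.68,"sy":-0.25,"sz":0.14},{"aperture":0.093,"sx":0.68,"sy":-0.25,"sz":0.14},{"aperture":0.093,"sx":0.68,"sy":-0.25,"sz":0.14},{"aperture":0.093,"sx":0.68,"sy":-0.25,"sz":0.14},{"aperture":0.093,"sx":0.68,"sy":-0.25,"sz":0.14},{"aperture":0.093,"sx":0.68,"sy":-0.25,"sz":0.14},{"aperture":0.093,"sx":0.68,"sy":-0.25,"sz":0.14},{"aperture":0.093,"sx":0.68,"sy":-0.25,"sz":0.14},{"aperture":0.093,"sx":0.68,"sy":-0.25,"sz":0.14},{"aperture":0.093,"sx":0.68,"sy":-0.25,"sz":0.14},{"aperture":0.06,"sx":0.16,"spin":-0.0025},{"aperture":0.06},{"aperture":0.06},{"aperture":0.06}], squeeze=30)

```text
t: 1.9
tool_pos: [0.5981, -0.2382, 0.1349]
orientation: [3.093, 0.55, -0.0]
force: [-0.6, -0.4, 0.1]
opening: 0.0658
gripper_force: 0.0
```

```bash
python3 - <<'E'
from h import *
c=cam('wrist','w1.png');X,u,v=cloud(c)
m=(X[:,2]>.028)&(X[:,2]<.045)&(abs(X[:,0]-.6)<.12)&(abs(X[:,1]+.236)<.06)
r=cv2.minAreaRect((X[m,:2]*1000).astype(np.float32)); print('A',r,m.sum())
s=load('scene');Y,_,_=cloud(s); print('scene max z x>.5',Y[Y[:,0]>.5][:,2].max(), -c['R'].T@c['t'])
def yaw(o): 
    R=cv2.Rodrigues(np.array(o))[0]; return np.degrees(np.arctan2(R[1,0],R[0,0]))
st=sensors.read_state(); print(st['tool_pos'],yaw(st['orientation']),st['q'])
E
```

```text
A ((602.8032836914062, -234.6572723388672), (176.0756072998047, 26.04012107849121), 20.005704879760742) 6006
scene max z x>.5 0.8003961959563113 [ 0.66714388 -0.21286231  0.28802234]
[ 0.59822097 -0.23819574  0.13501556] 20.17620549352384 [-4.58388640e-01  3.08129206e-01  1.46460709e+00 -2.55674614e-04
  1.36850318e+00  7.60317808e-01]
```

View pics/w1.png

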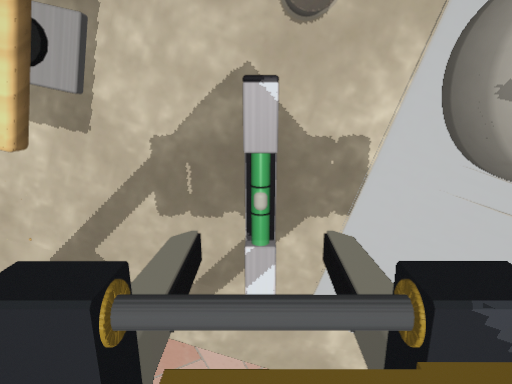

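The wrist view shows the level with its vial at (261,200), between the open fingers and aligned with them. Descending to grasp.

To row units: 0.025 m is 0.5, 0.0016 m is 0.032.

pendant(segments=[{"aperture":0.06,"sx":0.032,"sy":-0.03,"sz":0.4},{"aperture":0.06,"sz":0.5},{"aperture":0.06,"sz":0.5},{"aperture":0.06,"sz":0.4},{"aperture":0.06,"sz":0.28},{"aperture":0.06,"sz":0.2},{"aperture":0.06},{"aperture":0.06},{"aperture":0.02},{"aperture":0.02},{"aperture":0.02},{"aperture":0.02},{"aperture":0.02},{"aperture":0.02},{"aperture":0.02}], squeeze=40)

```text
t: 3.45
tool_pos: [0.6001, -0.2351, 0.0209]
orientation: [3.092, 0.553, 0.001]
force: [0.8, -0.8, 1.6]
opening: 0.0254
gripper_force: 40.0
```

pendant(segments=[{"aperture":0.02,"sz":-0.2},{"aperture":0.02,"sz":-0.4},{"aperture":0.02,"sz":-0.6},{"aperture":0.02,"sz":-0.8},{"aperture":0.02,"sz":-0.8},{"aperture":0.02},{"aperture":0.02}])

```text
t: 4.15
tool_pos: [0.6006, -0.2353, 0.1623]
orientation: [3.091, 0.553, 0.003]
force: [0.1, -0.2, -2.8]
opening: 0.0255
gripper_force: 40.0
```

To row units: -0.01 m is -0.2, -0.14 rad / 4 = -0.035.

pendant(segments=[{"aperture":0.02,"sz":-0.2,"spin":-0.0325},{"aperture":0.02,"sz":-0.2,"spin":-0.035},{"aperture":0.02,"spin":-0.035},{"aperture":0.02,"spin":-0.035},{"aperture":0.02,"spin":-0.035},{"aperture":0.02,"spin":-0.035},{"aperture":0.02,"spin":-0.035},{"aperture":0.02,"spin":-0.035},{"aperture":0.02,"spin":-0.035},{"aperture":0.02,"spin":-0.0288},{"aperture":0.02}])

```text
t: 5.25
tool_pos: [0.5985, -0.2343, 0.1778]
orientation: [-2.046, -2.378, 0.002]
force: [-0.6, 0.9, -2.6]
opening: 0.0255
gripper_force: 40.0
```

pendant(segments=[{"aperture":0.02,"sx":0.36,"sy":0.08},{"aperture":0.02,"sx":0.6,"sy":0.14},{"aperture":0.02,"sx":0.6,"sy":0.14},{"aperture":0.02,"sx":0.6,"sy":0.14},{"aperture":0.02,"sx":0.6,"sy":0.14},{"aperture":0.02,"sx":0.6,"sy":0.14},{"aperture":0.02,"sx":0.6,"sy":0.14},{"aperture":0.02,"sx":0.6,"sy":0.14},{"aperture":0.02,"sx":0.6,"sy":0.14},{"aperture":0.02,"sx":0.6,"sy":0.14},{"aperture":0.02,"sx":0.6,"sy":0.14},{"aperture":0.02,"sx":0.48,"sy":0.08},{"aperture":0.02},{"aperture":0.02},{"aperture":0.02}])

```text
t: 6.75
tool_pos: [0.6262, 0.1143, 0.1801]
orientation: [-2.053, -2.378, 0.001]
force: [0.4, -0.5, -2.6]
opening: 0.0258
gripper_force: 40.0
```

```bash
python3 - <<'E'
from h import *
s=sensors.read_state();R=cv2.Rodrigues(s['orientation'])[0];print(np.degrees(np.arctan2(R[1,0],R[0,0])),s['tool_pos'],s['force'])
c=cam('wrist','w2.png')
E
```

```text
98.39781552104853 [0.62617463 0.11432715 0.18008064] [ 0.38379957 -0.51558038 -2.63095935]
```

View pics/w2.png

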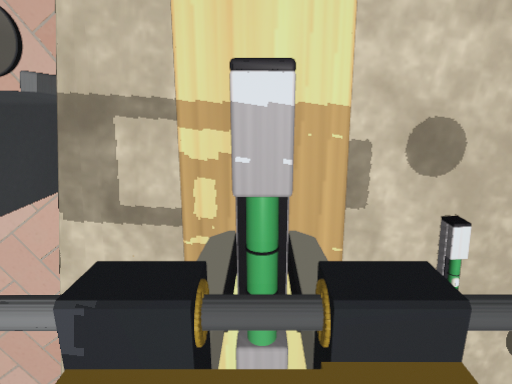

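The level (at 262, running vertically) is centred over the board (172–355) and parallel to it. Lowering it.

To row units: 0.02 m is 0.4, 0.012 m is 0.24.

pendant(segments=[{"aperture":0.02,"sy":0.02,"sz":0.2},{"aperture":0.02,"sy":0.02,"sz":0.4},{"aperture":0.02,"sz":0.4},{"aperture":0.02,"sz":0.24},{"aperture":0.02,"sz":0.1},{"aperture":0.02,"sz":0.04},{"aperture":0.02},{"aperture":0.02}])

```text
t: 7.6
tool_pos: [0.6294, 0.1151, 0.1128]
orientation: [2.05, 2.379, 0.002]
force: [-0.1, -1.0, -2.4]
opening: 0.0256
gripper_force: 40.0
```

pendant(segments=[{"aperture":0.02,"sz":0.04},{"aperture":0.02,"sz":0.04},{"aperture":0.02,"sz":0.04},{"aperture":0.02,"sz":0.04},{"aperture":0.02},{"aperture":0.02}])

```text
t: 8.2
tool_pos: [0.6289, 0.1153, 0.104]
orientation: [2.051, 2.38, 0.001]
force: [-0.2, 2.2, 1.2]
opening: 0.0256
gripper_force: 40.0
```

Contact; pressing on down in small steps.

To row units: 0.002 m is 0.04.

pendant(segments=[{"aperture":0.02,"sz":0.04},{"aperture":0.02,"sz":0.04},{"aperture":0.02,"sz":0.04},{"aperture":0.02}])

```text
t: 8.6
tool_pos: [0.6292, 0.1143, 0.0995]
orientation: [2.051, 2.378, 0.0]
force: [-4.9, -1.3, 13.7]
opening: 0.0257
gripper_force: 40.0
```

pendant(segments=[{"aperture":0.02,"sz":0.04},{"aperture":0.02,"sz":0.04},{"aperture":0.02},{"aperture":0.02}])

```text
t: 9.0
tool_pos: [0.6294, 0.1136, 0.0961]
orientation: [2.05, 2.377, -0.001]
force: [-6.9, -5.7, 16.2]
opening: 0.0258
gripper_force: 40.0
```

To row units: 0.002 m is 0.04.

pendant(segments=[{"aperture":0.02,"sz":0.04},{"aperture":0.02,"sz":0.04},{"aperture":0.02,"sz":0.04},{"aperture":0.02},{"aperture":0.02}])

```text
t: 9.5
tool_pos: [0.6295, 0.1129, 0.0918]
orientation: [2.05, 2.376, -0.001]
force: [-13.4, -8.3, 27.0]
opening: 0.0257
gripper_force: 40.0
```

To row units: 0.002 m is 0.04.

pendant(segments=[{"aperture":0.02,"sz":0.04},{"aperture":0.02,"sz":0.04},{"aperture":0.02},{"aperture":0.02},{"aperture":0.02}])

```text
t: 10.0
tool_pos: [0.6295, 0.1131, 0.0911]
orientation: [2.05, 2.376, -0.001]
force: [-26.9, -10.7, 50.2]
opening: 0.0255
gripper_force: 40.0
```

Firmly pressed (50 N, foot on its plate). Easing off, then letting go.

pendant(segments=[{"aperture":0.02,"sz":-0.06},{"aperture":0.02,"sz":-0.06},{"aperture":0.02,"sz":-0.06},{"aperture":0.02,"sz":-0.06},{"aperture":0.02,"sz":-0.06},{"aperture":0.02},{"aperture":0.02},{"aperture":0.02}])

```text
t: 10.8
tool_pos: [0.6292, 0.1151, 0.0999]
orientation: [2.05, 2.379, 0.002]
force: [-1.9, 1.9, 8.8]
opening: 0.0255
gripper_force: 40.0
```

To row units: -0.04 m is -0.8, -0.03 m is -0.6.

pendant(segments=[{"aperture":0.02,"sz":-0.03},{"aperture":0.02},{"aperture":0.06},{"aperture":0.06},{"aperture":0.06},{"aperture":0.06},{"aperture":0.06},{"aperture":0.06,"sz":-0.2},{"aperture":0.06,"sz":-0.6},{"aperture":0.06,"sz":-0.8},{"aperture":0.06,"sx":-0.6,"sz":-0.4},{"aperture":0.06,"sx":-0.8},{"aperture":0.06,"sx":-0.8},{"aperture":0.06,"sx":-0.6},{"aperture":0.06},{"aperture":0.06}])

```text
t: 12.4
tool_pos: [0.6494, -0.024, 0.2008]
orientation: [2.053, 2.378, 0.001]
force: [-0.7, 1.6, 0.0]
opening: 0.0597
gripper_force: 0.0
```

```bash
python3 - <<'E'
from h import *
c=cam('wrist','w3.png');X,u,v=cloud(c)
t=cam('top');T,uu,vv=cloud(t)
m=(X[:,2]>.112)&(X[:,2]<.15)&(X[:,1]>-.08)&(X[:,1]<0)&(abs(X[:,0]-.65)<.05); print('knob wrist',m.sum(), cv2.minEnclosingCircle((X[m,:2]*1000).astype(np.float32)) if m.sum() else 0, X[m,2].max() if m.sum() else 0)
m=(T[:,2]>.108)&(T[:,2]<.14)&(abs(T[:,0]-.628)<.05)&(abs(T[:,1]-.115)<.11); print('level top',cv2.minAreaRect((T[m,:2]*1000).astype(np.float32)),m.sum())
m=(X[:,2]>.108)&(X[:,2]<.14)&(abs(X[:,0]-.628)<.05)&(abs(X[:,1]-.115)<.11);print('level wrist',cv2.minAreaRect((X[m,:2]*1000).astype(np.float32)),m.sum())
s=sensors.read_state(); print(s['tool_pos'],s['q'][5])
E
```

```text
knob wrist 2279 ((649.048828125, -40.053104400634766), 20.334083557128906) 0.1322700507538539
level top ((630.2447509765625, 113.42435455322266), (26.26052474975586, 187.05874633789062), 8.276372909545898) 541
level wrist ((635.7406005859375, 66.73599243164062), (25.99273109436035, 93.38866424560547), 8.486478805541992) 4810
[ 0.64928318 -0.02253671  0.20056017] -0.2624304967727591
```

View pics/w3.png

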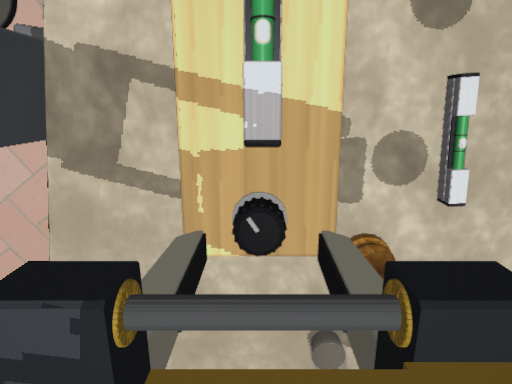

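The level lies free at (0.630,0.113), parallel to the board, with its near end at (262,143). The knob is at (260,225), world (0.6495,-0.040), and the bubble at (262,30) is on the knob side. Taking the knob.

To row units: 0.03 m is 0.6, -0.0175 m is -0.35.

pendant(segments=[{"aperture":0.06,"sx":-0.35,"sy":-0.04,"sz":0.2},{"aperture":0.06,"sz":0.6},{"aperture":0.06,"sz":0.6},{"aperture":0.06,"sz":0.24},{"aperture":0.06,"sz":0.08},{"aperture":0.06},{"aperture":0.06},{"aperture":0.03},{"aperture":0.03},{"aperture":0.03},{"aperture":0.03},{"aperture":0.03}], squeeze=60)

```text
t: 13.7
tool_pos: [0.6499, -0.0411, 0.1147]
orientation: [2.051, 2.379, -0.0]
force: [-3.7, -0.8, 4.3]
opening: 0.0368
gripper_force: 60.0
```

To row units: 0.003 m is 0.06, 0.002 m is 0.04.

pendant(segments=[{"aperture":0.03,"sz":0.06},{"aperture":0.03,"sz":0.06},{"aperture":0.03,"sz":0.06},{"aperture":0.03,"sz":0.06},{"aperture":0.03,"sz":0.06},{"aperture":0.03,"sz":0.04},{"aperture":0.03,"sz":0.04},{"aperture":0.03},{"aperture":0.03}])

```text
t: 14.6
tool_pos: [0.6502, -0.0435, 0.0965]
orientation: [2.051, 2.376, -0.003]
force: [-4.9, -8.6, 8.2]
opening: 0.0367
gripper_force: 60.0
```

To row units: 0.002 m is 0.04.

pendant(segments=[{"aperture":0.03,"sz":0.04},{"aperture":0.03,"sz":0.04},{"aperture":0.03,"sz":0.04},{"aperture":0.03},{"aperture":0.03}])

```text
t: 15.1
tool_pos: [0.6503, -0.044, 0.0907]
orientation: [2.051, 2.376, -0.003]
force: [-5.4, -10.8, 9.5]
opening: 0.037
gripper_force: 60.0
```

To row units: 0.002 m is 0.04, 0.001 m is 0.02.

pendant(segments=[{"aperture":0.03,"sz":0.04},{"aperture":0.03,"sz":0.02},{"aperture":0.03},{"aperture":0.03},{"aperture":0.03}])

```text
t: 15.6
tool_pos: [0.6504, -0.0441, 0.0897]
orientation: [2.05, 2.375, -0.003]
force: [-11.7, -10.7, 23.2]
opening: 0.037
gripper_force: 60.0
```

Foot on its plate (23 N). Looking at the bubble after settling.

pendant(segments=[{"aperture":0.03},{"aperture":0.03},{"aperture":0.03},{"aperture":0.03},{"aperture":0.03},{"aperture":0.03},{"aperture":0.03}])

```text
t: 16.3
tool_pos: [0.6504, -0.044, 0.0897]
orientation: [2.05, 2.375, -0.003]
force: [-11.4, -10.7, 21.6]
opening: 0.0371
gripper_force: 60.0
```

```bash
python3 - <<'E'
from h import *
c=cam('wrist'); T=load('top')
st=sensors.read_state(); print(st['tool_pos'],st['force'])
cx=cv2.projectPoints(np.array([[.630,.1134,.108]]),cv2.Rodrigues(c['R'])[0],c['t'],c['K'],c['dist'])[0]; print(cx, -c['R'].T@c['t'])
cv2.imwrite('pics/w4.png',cv2.resize(c['image'],(640,480),interpolation=3)[:,:,::-1])
E
```

```text
[ 0.65044043 -0.04406697  0.08966411] [-11.29363603 -10.92154367  22.2089839 ]
[[[ 271.49895868 -173.42794648]]] [0.6392328  0.02926946 0.24248945]
```

View pics/w4.png

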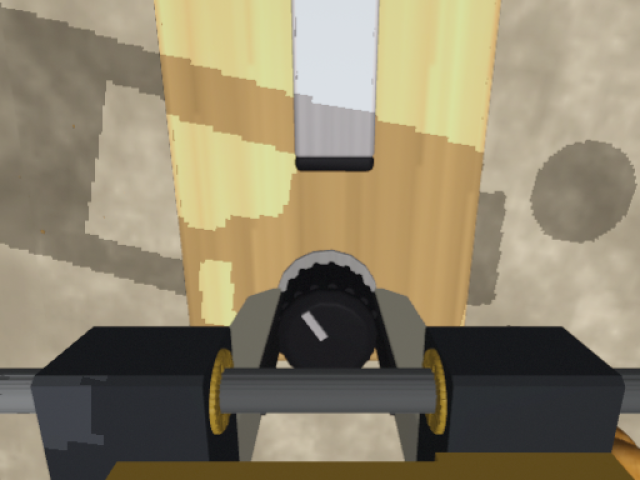

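The wrist picture shows the knob held at (320,325) and only the level's end; the vial is out of view. Trying the top and scene cameras around the vial, plus a plane fit of the board.

```bash
cat >> h.py <<'E'
def crops(save,z=.110):
    out=[]
    for n in('top','scene'):
        c=cam(n); p=cv2.projectPoints(np.array([[.630,.1134,z]]),cv2.Rodrigues(c['R'])[0],c['t'],c['K'],c['dist'])[0][0,0]
        u,v=p.round().astype(int); print(n,p.round(1))
        out.append(cv2.resize(c['image'][v-25:v+25,u-25:u+25],(400,400),interpolation=3))
    cv2.imwrite('pics/'+save,np.hstack(out)[:,:,::-1])
def slope():
    "slope of board along axis from wrist depth"
    c=cam('wrist');X,u,v=cloud(c)
    e=np.array([-.1455,.9894]); f=np.array([.9894,.1455]); d=X[:,:2]-[.6495,-.040]; a=d@e; b=d@f
    m=(abs(b)<.06)&(abs(b)>.022)&(a>.035)&(a<.17)&(X[:,2]>.05)&(X[:,2]<.1); A=np.c_[a[m],b[m],np.ones(m.sum())]; z=X[m,2]
    k=np.ones(len(z),bool)
    for _ in range(4): co=np.linalg.lstsq(A[k],z[k],rcond=None)[0]; k=abs(z-A@co)<.003
    print('board slope',-co[0],'cross',co[1],'z at knob',co[2],'n',k.sum())
E
python3 - <<'E'
from h import *
slope(); crops('c5.png')
E
```

```text
board slope -0.035204961665068306 cross 4.347522938541459e-06 z at knob 0.06704673744556007 n 26513
top [249.  212.7]
scene [230.3 196.3]
```

View pics/c5.png

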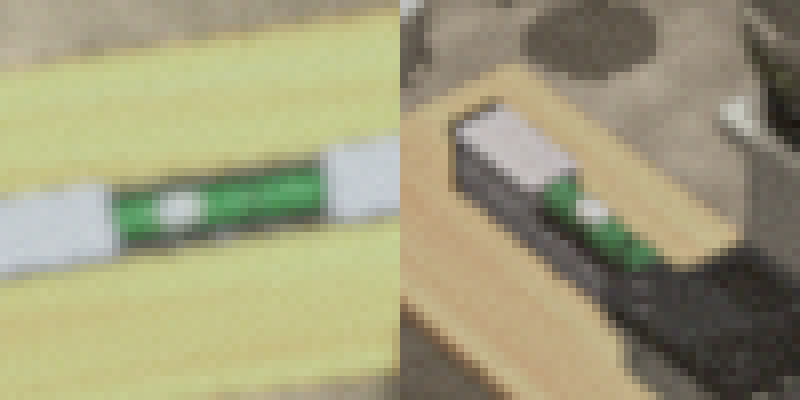

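The top crop shows the vial at 115–325 and the bubble at 182, so it is 13.8 mm towards the hinge: slope −0.0345, agreeing with the plane fit of −0.035. That needs about 2.52 rad clockwise, which is within the last joint's range. Lifting the foot off its plate, then turning.

To row units: -0.004 m is -0.08.

pendant(segments=[{"aperture":0.03,"sz":-0.08},{"aperture":0.03,"sz":-0.08},{"aperture":0.03,"sz":-0.08},{"aperture":0.03},{"aperture":0.03}])

```text
t: 17.0
tool_pos: [0.6502, -0.0432, 0.0993]
orientation: [2.051, 2.377, -0.002]
force: [-3.6, -7.5, 6.5]
opening: 0.037
gripper_force: 60.0
```

pendant(segments=[{"aperture":0.03,"spin":0.03},{"aperture":0.03,"spin":0.03},{"aperture":0.03,"spin":0.03},{"aperture":0.03,"spin":0.03},{"aperture":0.03,"spin":0.03},{"aperture":0.03,"spin":0.03},{"aperture":0.03,"spin":0.03},{"aperture":0.03,"spin":0.03},{"aperture":0.03,"spin":0.03},{"aperture":0.03,"spin":0.03},{"aperture":0.03,"spin":0.03},{"aperture":0.03,"spin":0.03},{"aperture":0.03}])

```text
t: 18.3
tool_pos: [0.6497, -0.0429, 0.0989]
orientation: [3.11, 0.428, -0.001]
force: [-5.2, -7.4, 7.3]
opening: 0.0371
gripper_force: 60.0
```

To row units: -0.003 m is -0.06, 0.12 rad / 4 = 0.03.

pendant(segments=[{"aperture":0.03,"sz":-0.06,"spin":0.03},{"aperture":0.03,"spin":0.03},{"aperture":0.03,"spin":0.03},{"aperture":0.03,"spin":0.03},{"aperture":0.03,"spin":0.03},{"aperture":0.03,"spin":0.03},{"aperture":0.03,"spin":0.03},{"aperture":0.03,"spin":0.03},{"aperture":0.03,"spin":0.03},{"aperture":0.03},{"aperture":0.03}])

```text
t: 19.4
tool_pos: [0.6497, -0.0422, 0.1017]
orientation: [2.891, -1.226, 0.0]
force: [-4.5, -3.5, 5.7]
opening: 0.0371
gripper_force: 60.0
```

pendant(segments=[{"aperture":0.03,"sz":0.04},{"aperture":0.03,"sz":0.04},{"aperture":0.03,"sz":0.02},{"aperture":0.03},{"aperture":0.03},{"aperture":0.03}])

```text
t: 20.0
tool_pos: [0.6498, -0.0424, 0.0993]
orientation: [2.891, -1.225, 0.002]
force: [-13.2, -4.1, 22.4]
opening: 0.0369
gripper_force: 60.0
```

pendant(segments=[{"aperture":0.03},{"aperture":0.03},{"aperture":0.03},{"aperture":0.03},{"aperture":0.03},{"aperture":0.03},{"aperture":0.03},{"aperture":0.03},{"aperture":0.03},{"aperture":0.03},{"aperture":0.03},{"aperture":0.03}])

```text
t: 21.2
tool_pos: [0.6498, -0.0424, 0.0994]
orientation: [2.891, -1.225, 0.002]
force: [-13.8, -3.4, 21.9]
opening: 0.0368
gripper_force: 60.0
```

```bash
python3 - <<'E'
from h import *
crops('c6.png',.112); print(sensors.read_state()['q'][5])
t=load('top');T,uu,vv=cloud(t); e=np.array([-.1455,.9894]); f=np.array([.9894,.1455]); d=T[:,:2]-[.6495,-.04]; a=d@e;b=d@f
m=(abs(b)<.055)&(abs(b)>.025)&(a>.06)&(a<.28)&(T[:,2]>.05)&(T[:,2]<.1); A=np.c_[a[m],b[m],np.ones(m.sum())]; print(m.sum(),np.linalg.lstsq(A,T[m,2],rcond=None)[0])
E
```

```text
top [249.  212.7]
scene [230.2 195.8]
2.230251116951556
1611 [ 0.00122281 -0.00024975  0.07510571]
```

View pics/c6.png

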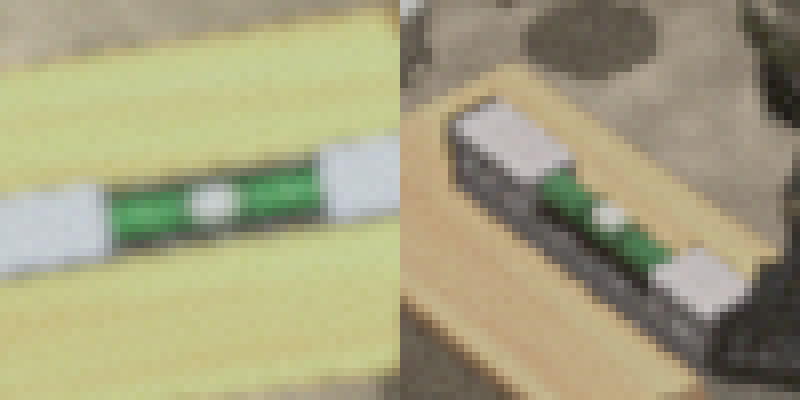

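The top crop shows the vial at 107–321 (middle 214) and the bubble at 190–238 (middle 214): centred, and the board fit gives a slope of about −0.001. The knob is held and pressed with 22 N. Handing in.

```bash
python3 -c "from plant import robot; print(robot.close_job())"
```

```text
the job is handed in; nothing more can be done
None
```

I handed the job in at about 21 s: the larger level was pressed down (about 50 N) and lies free on the board, and the knob is turned about 2.5 rad clockwise and still held down with 22 N. The bubble reads centred between its lines, and I saw no contact with anything else around, though I took no final full-scene picture.

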